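# Draw the boot rail from its tube and hang it on the stand

### The job

Draw the blue boot rail out of the brass tube under the half-open lid, regrasping it hand over hand along its length because the notched guide will not let a hand pass, then lay it in both forks of the drying stand so that it sticks out about equally at both ends, and let go of it. After that, lower the lid gently until it is fully closed. Do not drop the rail on the bench top or shift the other shoe things.

Things in the scene. Friction and masses are not known exactly. Their poses are not given: they have to be found in the camera images.
- bench: fixed low wooden compartment. Origin on the work surface under the tube's mouth; +y is the direction in which the rail is drawn out, z up. Side walls 16 mm thick, 90 mm high, inner faces at x = +-160 mm, from y = -320 to +140 mm; back wall at y = -328; open on the +y side. A shoe brush lies inside on the -x side of the tube
- tube_mouth (a point): centre of the open mouth of the fixed horizontal brass tube (outer diameter 24 mm, bore 18 mm, 260 mm long), axis 55 mm above the work surface and along the bench's y; the tube runs from here to -y. Nothing but the rail stands between mouth and guide
- guide_notch (a point): centre of the open-topped notch in the fixed dark guide, 196 mm in front of the mouth, 53 mm above the work surface. The guide is 90 mm wide (bench x), 12 mm thick (y), 75 mm high; the notch is 30 mm wide, its floor 38 mm above the work surface: the rail runs through it and can be lifted out upwards, but fingers round the rail cannot pass
- rail_center (a point): centre of the loose blue rail: smooth round bar, diameter 14 mm, length 300 mm, about 0.12 kg, its y along the bar (it may roll about y). At the start it lies in the tube with 60 to 90 mm standing out of the mouth and slides freely. Released when most of it is out, it droops a few degrees until it rests in the guide's notch
- rail: the same loose blue rail, origin at its centre, y along its length
- stand: the fixed drying stand, origin on the work surface under its middle, y along the line joining its two forks; wooden foot 90 x 250 x 14 mm
- stand_mid (a point): where the rail's centre is when it lies in both brass V forks: half-way between them, 99 mm above the work surface. The forks stand 90 mm to either side along the stand's y, each 14 mm thick; their arms rise 40 degrees from level, 64 mm across the tips (stand's x), tips 18 mm above this point. Between the forks there is free room down to the foot
- lid: the hinged lid: 352 mm wide (x), 460 mm long (y) from its hinge, 14 mm thick; origin on its underside 410 mm from the hinge line, y towards its free edge, z up when closed. Hinge line along the bench's x at bench y = -320, z = 90 mm. About 0.5 rad open as found, stop at 0.62. A friction stay holds it wherever it is left; 2 to 12 N near the free edge pushes it down
- lid_edge (a point): point on the lid's top face midway along its free edge, 440 mm from the hinge line, 104 mm above the work surface when closed. Half open, the lid hangs over the tube and the first 70 to 95 mm beyond its mouth, about 0.26 m above the work surface over the mouth, so a hand there must lean away from it (towards the bench's +y)
- tray: bystander: oval pewter tray 160 x 100 x 10 mm, origin under its centre
- hook: bystander: button hook with dark handle, 125 mm long, lying on the tray
- shoehorn: bystander: red enamel shoehorn, 165 x 30 x 6 mm, lying flat
- tin: bystander: low round polish tin with a pale metal lid, 72 mm across, 26 mm high, origin under its centre
- brush: bystander: shoe brush, 50 x 140 x 40 mm, lying in the compartment beside the tube, origin under its centre

How it is judged (in metres and radians):
On the way, in this order (a step that is already met when the one before it is completed fails the run):
1. the rail is drawn wholly out of the tube (y of rail_center in the frame of bench above 0.152 m), for 0.1 s.
2. the rail lies in both forks of the stand, released (x of rail_center in the frame of stand_mid between -0.007 and 0.007 m and y of rail_center in the frame of stand_mid between -0.03 and 0.03 m and z of rail_center in the frame of stand_mid between -0.006 and 0.006 m and angle between the y axis of rail and the y axis of stand, either way round below 0.06 rad and contact force between the fingers and rail below 0.05 N and linear speed of rail below 0.02 m/s), for 0.2 s.
3. the lid is closed (height (world z) of lid_edge below 0.116 m), for 0.2 s.
At the end, for the whole second after the job is handed in: the rail lies at rest and released in both forks of the stand (its centre within 7 mm across, 6 mm in height and 30 mm along of the stand's mid point, in line within 0.06 rad), and the lid is closed (its free edge within 12 mm of fully down) (all of step 2 and height (world z) of lid_edge below 0.116 m); the robot touches nothing.
It fails at once if the rail is dropped on the bench top (height (world z) of rail_center below 0.03 m).
It fails at once if the lid is slammed (moves faster than 0.6 m/s) (linear speed of lid above 0.6 m/s).
It fails at once if a bystander is shifted by more than 30 mm (distance of any of tray, hook, shoehorn, tin, brush from where it was at the start of the episode above 0.03 m).
It also fails if it takes over 67 s, if anything falls off the work surface, if the arm or the gripper's body presses on something with over 40 N, if the wrist force passes 120 N, or if a joint passes its speed limit or range.

### The arm

A 6-joint arm with a two-finger parallel gripper is mounted at the origin on the work surface. World frame = base frame: x ahead of the robot, y to its left, z up, the work surface at z = 0. Lengths are in m, angles in degrees, forces in N, time in s.
With the tool pointing down it reaches from about 0.35 to 0.925 m from the base axis. Payload 6.4 kg.
Tool frame: the origin (TCP) lies midway between the tips of the shut fingers; the grasp point (between the pads) lies manip.hold_point_z behind it (manip.hold_point_z is the distance from the TCP to the grasp point, in m); z points along the fingers, x is the direction in which the jaws open and shut, and the axes are right-handed (so a half turn about z gives the same grasp; the last joint's range is limited). The gripper opens to 94 mm and grips with 3 to 60 N. Pads are 16 mm wide; open, the fingers measure 119 mm over their backs; the gripper's body (75 mm by 177 mm) begins 78 mm behind the grasp point.
Start: joints at [57.061, 14.043, 89.255, -0, 76.702, -9.975], TCP at [0.254, 0.598, 0.205] pointing down, gripper open.
Joint ranges: [-179.41, 179.41], [-58.25, 129.5], [7.25, 145.43], [-54.29, 234.29], [11.92, 165.04], [-157.13, 157.13]. Speed limits (degrees/s): [147.25, 147.25, 180, 180, 180, 180].

### API

Orientations are given as a 3x3 rotation matrix whose columns are the frame's x, y, z axes.
In Python, from cell import manip gives the robot as it stands.
- The arm moves only by the shell command python3 -m crank 'ROWS' [FORCE]. ROWS is JSON, a list of rows, each an object of numbers: "hand": the closure, from 0 (fully open) to 1 (shut); "dx", "dy", "dz": the shift along the tool's x, y, z in m; "twist": the turn about the tool's z in degrees. A call has 1 to 8 rows; each row shifts and turns the commanded pose from where the row before left it, along the tool's axes as they then stand; what a row does not reach is not made up. A row lasts 1/8 s, in which the tool goes at most 62.5 mm and 10.7 degrees, less where a joint would pass 70% of its speed; a pose out of reach is approached as far as the arm can. A call with a gripper value outside its range is refused whole. The fingers move at their own pace and stop on an object; FORCE is the grip in N (left out, the last holds). Time passes only in rows, so rows that do not move let the fingers close. It gives the time, the measured TCP pose, the force and the opening at its end, in the units of the state.
- manip.observe(): the state, without advancing time (a new reading comes with each control period).
- manip.camera(name): name is "scene" or "top" or "wrist"; returns a dict with "image" (400x640x3 uint8, red, green, blue), "fx", "fy", "cx", "cy" (pixels), "R" (3x3) and "t" (3): a world point X has camera coordinates R X + t; the wrist camera has in their place "T_tool_cam" (4x4, takes a point from camera to tool coordinates, whose origin is the TCP and whose axes are the tool frame's). Camera axes: x right, y down, z forward; pixel columns grow to the right and rows downward; lengths in m; the calibration is good to about 2 mm. A picture is of the moment at which its call begins: read the wrist's pose just before it. There is no depth.
- manip.hand_in(): hands the job in, once; it reports no verdict.
Trained networks look in the newest picture that a camera, given by its name, has taken for a name from the list of things; names that differ only in an ending like _2 or _b are one class to them, and where a whole thing is asked for, a point or a joint stands for the part that bears it (a point fixed in the world has none). Each returns a list of dicts, best first, with "p" (0 to 1); they miss things now and then, are a little off and sometimes report something else, mostly with a low value. They report only what shows in the picture. A call takes as long as a camera call.
- manip.cut_out(camera, query): "pixels" (400x640 bool, what is visible of it) and "bbox" ([left, top, width, height] in pixels, round what is visible of it).
The state is a dict: "t": time; "joint_positions": joint angles; "qvel": joint speeds; "effort": joint torques, N m; "ee_pos": TCP position; "tool_rot": TCP orientation; "contact_force": force on the tool from outside, world axes, zero at the start; "wrist_torque": the same for the moment, N m; "finger_gap": finger opening in m.
Only numpy, scipy, OpenCV 4.12 (cv2) and the standard library are available. Lean on these libraries where they do the work, as an engineer would, in place of code of your own. Each camera call takes 0.05 s, during which the arm holds its last target. There are 200 camera calls.

## Working session

There is one attempt and no reset: what is moved stays moved. The work goes in short steps, Python scripts to look and compute and a shell command to move; the robot and the scene stay as the last step left them, time stands still between calls to the robot, and variables do not carry over. Pictures are saved under pics/ and viewed, about 8 in all and at most 12, crops included, and the job is handed in when it is done.

```bash
ls; mkdir -p pics; python3 - <<'E'
from cell import manip
import cv2,numpy as np
s=manip.observe(); print({k:np.round(v,3).tolist() for k,v in s.items()}, manip.hold_point_z)
for n in ("scene","top"):
    c=manip.camera(n); cv2.imwrite(f"pics/{n}0.png",c["image"][:,:,::-1])
    print(n,c["fx"],c["fy"],c["cx"],c["cy"],np.round(c["R"],4).tolist(),np.round(c["t"],4).tolist())
    for q in ("rail","stand","bench","tube_mouth","guide_notch","lid","tin","tray","shoehorn","brush"):
        try:
            for d in manip.cut_out(n,q)[:2]: print(q,round(d["p"],2),d["bbox"])
        except Exception as e: print(q,e)
c=manip.camera("wrist");print(np.round(c["T_tool_cam"],4).tolist(),c["fx"])
E
```

```text
pics
{'t': 0.0, 'joint_positions': [57.064, 14.082, 89.324, -0.001, 76.7, -9.974], 'qvel': [0.029, 0.059, 0.048, -0.087, -0.055, -0.029], 'effort': [0.001, -41.583, -31.46, 0.069, 0.033, -0.0], 'ee_pos': [0.253, 0.598, 0.204], 'tool_rot': [[0.39, 0.921, -0.001], [0.921, -0.39, -0.002], [-0.002, -0.0, -1.0]], 'contact_force': [0.007, -0.434, 0.46], 'wrist_torque': [0.001, -0.06, -0.012], 'finger_gap': 0.094} 0.0188
scene 490.2491873767992 490.2491873767992 325.8495039440286 196.40254428866686 [[-0.4271, 0.9042, -0.0098], [0.5993, 0.2749, -0.7519], [-0.6771, -0.327, -0.6593]] [0.215, -0.2585, 1.6307]
stand 0.77 [338.8, 180.8, 106.3, 69.4]
tube_mouth 0.61 [63.0, 60.1, 232.7, 181.3]
guide_notch 0.89 [66.4, 55.9, 225.4, 185.5]
lid 0.63 [65.4, 54.8, 195.6, 121.6]
tin 0.84 [307.6, 182.9, 25.2, 20.4]
tray 0.94 [477.0, 242.7, 54.1, 59.1]
shoehorn 0.78 [340.6, 276.2, 69.2, 37.1]
brush 0.86 [219.5, 147.9, 46.5, 26.4]
brush 0.43 [342.9, 276.4, 66.1, 38.8]
top 374.9658875432308 374.9658875432308 321.44944416545025 201.99825907268746 [[0.024, -0.9996, 0.0128], [-0.9844, -0.0259, -0.1742], [0.1744, -0.0084, -0.9846]] [0.0178, 0.5726, 0.8857]
rail 0.52 [434.1, 216.5, 31.4, 6.1]
stand 0.8 [216.8, 215.6, 99.6, 41.2]
stand 0.53 [431.9, 212.3, 32.2, 10.5]
bench 0.74 [373.3, 106.4, 247.4, 193.9]
tube_mouth 0.56 [368.3, 109.3, 252.7, 193.6]
guide_notch 0.93 [372.8, 105.6, 248.7, 194.4]
guide_notch 0.67 [216.8, 212.0, 100.9, 48.2]
lid 0.67 [471.0, 104.9, 150.4, 197.9]
tin 0.88 [335.4, 239.9, 31.2, 28.1]
tray 0.78 [134.2, 194.3, 41.9, 60.9]
shoehorn 0.92 [224.8, 148.2, 60.3, 14.1]
brush 0.85 [426.7, 257.6, 59.4, 21.2]
brush 0.51 [336.4, 239.1, 28.6, 27.5]
[[1.0, -0.0001, -0.0007, 0.0021], [0.0002, 0.9733, 0.2297, -0.0659], [0.0006, -0.2297, 0.9733, -0.1785], [0.0, 0.0, 0.0, 1.0]] 329.5506618835937
```

View pics/scene0.png

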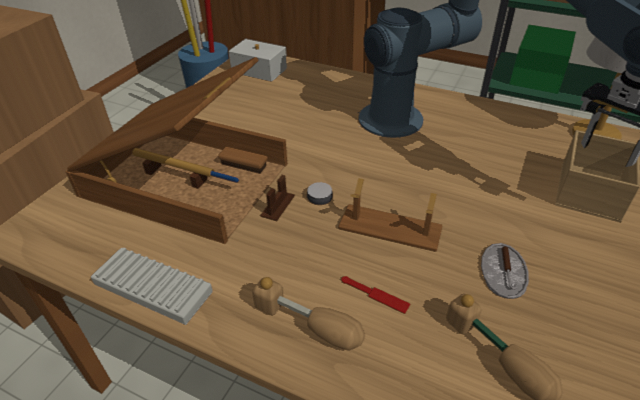

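View pics/top0.png

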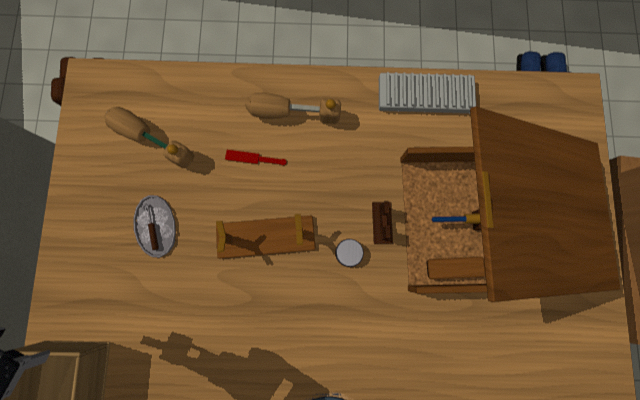

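The pictures show the bench to the right in the top view: rail at (432–466, 219), guide at (382, 222). The stand's forks are near (221, 236) and (298, 229), and the tin, at (349, 253), is between stand and guide. I'll zoom in for exact pixels.

```bash
cat > h.py <<'E'
from cell import manip
import cv2,numpy as np
def ray(c,u,v):
    d=np.array([(u-c["cx"])/c["fx"],(v-c["cy"])/c["fy"],1.]); R=np.array(c["R"]); return -R.T@np.array(c["t"]),R.T@d
def at(c,u,v,z):
    o,d=ray(c,u,v); return o+d*(z-o[2])/d[2]
def tri(c1,p1,c2,p2):
    A=[];b=[]
    for c,p in((c1,p1),(c2,p2)):
        o,d=ray(c,*p); d/=np.linalg.norm(d); P=np.eye(3)-np.outer(d,d); A.append(P);b.append(P@o)
    return np.linalg.lstsq(np.vstack(A),np.hstack(b),rcond=None)[0]
def proj(c,X):
    p=np.array(c["R"])@X+np.array(c["t"]); return np.array([c["fx"]*p[0]/p[2]+c["cx"],c["fy"]*p[1]/p[2]+c["cy"]])
E
python3 - <<'E'
import cv2,numpy as np
a=cv2.imread("pics/top0.png"); s=cv2.imread("pics/scene0.png")
def z(i,x,y,w,h,k):
    o=cv2.resize(i[y:y+h,x:x+w],None,fx=k,fy=k,interpolation=cv2.INTER_CUBIC)
    for g in range(0,w,10): cv2.line(o,(g*k,0),(g*k,6 if g%50 else 14),(255,255,255),1)
    for g in range(0,h,10): cv2.line(o,(0,g*k),(6 if g%50 else 14,g*k),(255,255,255),1)
    return o
A=z(a,360,140,140,160,4)  # 560x640
A=cv2.resize(A,(490,560)); 
cv2.imwrite("pics/z1.png",np.vstack([z(a,370,195,130,60,6),z(a,210,205,130,60,6)[:240]]) )
cv2.imwrite("pics/z2.png",np.vstack([z(s,130,130,160,70,5)[:,:],z(s,330,175,160,50,5)]))
E
```

```text
(no output)
```

View pics/z1.png

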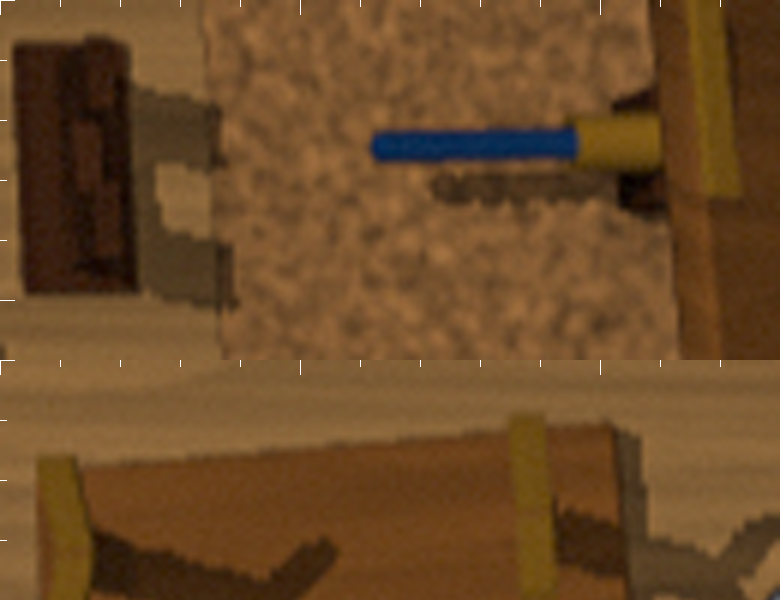

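View pics/z2.png

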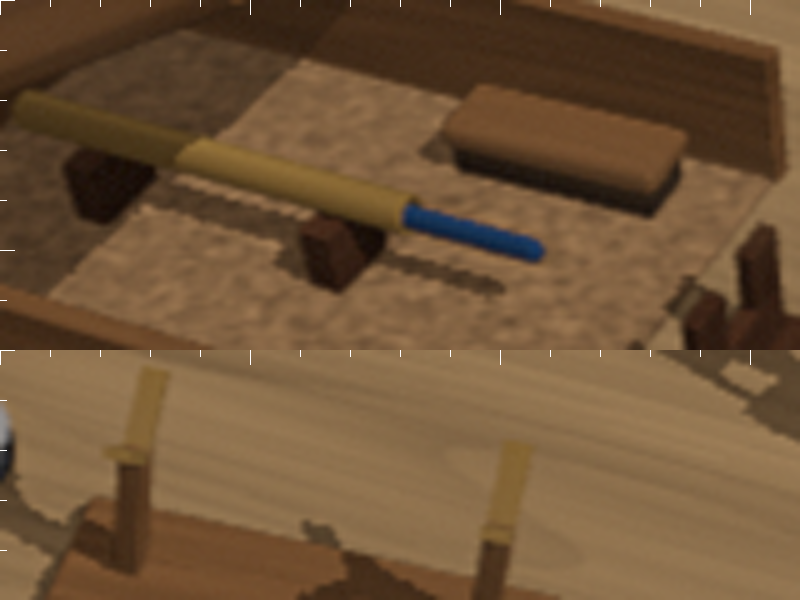

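Top zoom: the rail tip is at (432, 219.2), the mouth edge at (466.2, 218.6) and the guide's top spans (372–393, 202–244). Scene zoom: the tip is at about (238.5, 180) and the mouth at about (212, 172.5). The left fork is at (219.5, 221) and the right one at (298, 215). Next I'll compute positions.

```bash
python3 - <<'E'
from h import *
T=manip.camera("top");S=manip.camera("scene")
print("tip",tri(T,(432,219.3),S,(238.8,180.4)),at(T,432,219.3,.055))
print("mouth",tri(T,(466.2,218.5),S,(212,172.3)),at(T,466.2,218.5,.055),at(T,466.2,218.5,.063))
# guide top corners
a=np.array([at(T,370+x/6,195+y/6,.075) for x,y in((14,43),(130,40))]);b=np.array([at(T,370+x/6,195+y/6,.0) for x,y in((24,295),(137,295))])
print("guide",a,b)
hsv=cv2.cvtColor(T["image"],cv2.COLOR_RGB2HSV)
for nm,(x0,x1,y0,y1) in {"L":(212,232,215,265),"R":(288,312,205,255)}.items():
    sub=hsv[y0:y1,x0:x1]; m=(sub[...,0]>=20)&(sub[...,0]<=32)&(sub[...,1]>130)
    ys,xs=np.nonzero(m); xs=xs+x0; ys=ys+y0
    t=ys.min();bo=ys.max(); 
    pt=(xs[ys<=t+2].mean(),t); pb=(xs[ys>=bo-2].mean(),bo+1)
    P=at(T,*pt,.117);Q=at(T,*pb,.117); print(nm,len(xs),pt,pb,P,Q,(P+Q)/2)
# stand foot from mask
d=manip.cut_out("top","stand")[0]; 
# tray, tin, etc
for q,z in(("tin",.026),("tray",.01),("shoehorn",.006),("brush",.04)):
    m=manip.cut_out("top",q)[0]["pixels"]; v,u=np.nonzero(m); print(q,at(T,u.mean(),v.mean(),z)[:2])
# lid edge corners in top: lower-left of the lid (490,301),(471,106)
w=np.vstack([cv2.resize(S["image"][0:170,520:640],None,fx=4,fy=4,interpolation=cv2.INTER_CUBIC)[:600]])
l=cv2.resize(S["image"][45:195,60:270],None,fx=1.5,fy=1.5)
cv2.imwrite("pics/hand.png",w[:,:,::-1])
g=T["image"]; 
print("lidcorners", tri(T,(471.5,106),S,(72,168)), tri(T,(490.5,300),S,(257,61)))
E
```

```text
tip [ 0.53527591 -0.24278757  0.05125103] [ 0.53491553 -0.24199719  0.055     ]
mouth [ 0.53894639 -0.32673251  0.05402204] [ 0.53909566 -0.3270241   0.055     ] [ 0.53795811 -0.32382012  0.063     ]
guide [[ 0.57044583 -0.09133984  0.075     ]
 [ 0.57292174 -0.13848163  0.075     ]] [[ 0.47380688 -0.10668526  0.        ]
 [ 0.47501879 -0.15547387  0.        ]]
L 21 (np.float64(218.5), np.int64(224)) (np.float64(221.6), np.int64(252)) [0.50299734 0.26650217 0.117     ] [0.43984514 0.25499621 0.117     ] [0.47142124 0.26074919 0.117     ]
R 19 (np.float64(299.0), np.int64(217)) (np.float64(298.3333333333333), np.int64(245)) [0.52383327 0.08347642 0.117     ] [0.45982528 0.08278161 0.117     ] [0.49182928 0.08312902 0.117     ]
tin [ 0.45151569 -0.04082936]
tray [0.508567   0.45730256]
shoehorn [0.69657457 0.22466765]
brush [ 0.42004909 -0.30138105]
lidcorners [ 0.81606273 -0.35442517  0.22393714] [ 0.36261962 -0.25901521  0.31428003]
```

View pics/hand.png

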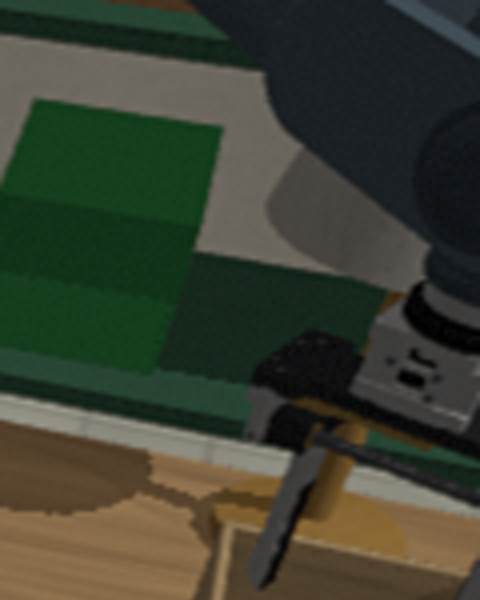

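The rail stands out about 83 mm and lies under the lid. Moves allow no tilt and the wrist is bulky, so I'll first nudge the lid a little further open with the shut fingers, staying inside its stop, and then take the rail by its very tip. I'll align the tool to the bench first, with yaw about 2.6°.

```bash
cat >> h.py <<'E'
O=np.array([.538,-.325]); TH=np.radians(2.6); EX=np.array([np.cos(TH),np.sin(TH)]); EY=np.array([-np.sin(TH),np.cos(TH)])
def st(k=""):
    s=manip.observe(); p=np.array(s["ee_pos"]); R=np.array(s["tool_rot"]); d=p[:2]-O
    print(k,"t",round(s["t"],2),"TCPb(mm)",np.round([d@EX*1e3,d@EY*1e3,p[2]*1e3],1),"yaw",round(np.degrees(np.arctan2(R[1,0],R[0,0])),2),"gap",round(s["finger_gap"]*1e3,1),"F",np.round(s["contact_force"],1),"eff",np.round(s["effort"],1),"j",np.round(s["joint_positions"],1))
E
python3 -m crank '[{"twist":9.2,"hand":1},{"twist":9.2,"hand":1},{"twist":9.2,"hand":1},{"twist":9.2,"hand":1},{"twist":9.2,"hand":1},{"twist":9.2,"hand":1},{"twist":9.2,"hand":1},{"twist":0,"hand":1}]' 20; python3 -c "
from h import *;st()"
python3 -m crank '[{"dx":0.018,"dy":0.045,"dz":-0.004},{"dx":0.018,"dy":0.045,"dz":-0.004},{"dx":0.018,"dy":0.045,"dz":-0.004},{"dx":0.018,"dy":0.045,"dz":-0.004},{"dx":0.018,"dy":0.045,"dz":-0.004},{"dx":0.018,"dy":0.045,"dz":-0.004},{"dx":0.018,"dy":0.045},{"dx":0.018,"dy":0.045}]'; python3 -c "
from h import *;st()"
```

```text
t 1.5 TCPb(mm) [-242.2  935.5  205.5] yaw 67.04 gap 94.2 F [-0.6 -0.3 -0.3] eff [ -0.  -41.6 -31.5   0.1   0.   -0. ] j [ 57.1  14.   89.3  -0.   76.7 -10. ]
 t 1.5 TCPb(mm) [-242.2  935.5  205.5] yaw 67.04 gap 94.2 F [-0.6 -0.3 -0.3] eff [ -0.  -41.6 -31.5   0.1   0.   -0. ] j [ 57.1  14.   89.3  -0.   76.7 -10. ]$[0]: bad value
$[0]: bad value
```

```bash
python3 -m crank '[{"hand":1,"dx":0,"dy":0,"dz":0,"twist":9.2},{"hand":1,"dx":0,"dy":0,"dz":0,"twist":9.2},{"hand":1,"dx":0,"dy":0,"dz":0,"twist":9.2},{"hand":1,"dx":0,"dy":0,"dz":0,"twist":9.2},{"hand":1,"dx":0,"dy":0,"dz":0,"twist":9.2},{"hand":1,"dx":0,"dy":0,"dz":0,"twist":9.2},{"hand":1,"dx":0,"dy":0,"dz":0,"twist":9.2}]' 20; python3 -c "
from h import *;st()"
```

```text
t: 2.38
ee_pos: [0.2536, 0.5985, 0.2054]
tool_rot: [[0.999, 0.041, -0.0], [0.041, -0.999, -0.0], [-0.0, 0.0, -1.0]]
contact_force: [-0.1, 0.2, -0.7]
finger_gap: 0.027
 t 2.38 TCPb(mm) [-242.2  935.4  205.4] yaw 2.33 gap 27.0 F [-0.1  0.2 -0.7] eff [ -0.  -41.7 -31.6   0.1  -0.1  -1.1] j [57.1 14.  89.3 -0.  76.7 54.7]
```

```bash
python3 -m crank '[{"hand":1,"dx":0.018,"dy":0.045,"dz":-0.003,"twist":0},{"hand":1,"dx":0.018,"dy":0.045,"dz":-0.003,"twist":0},{"hand":1,"dx":0.018,"dy":0.045,"dz":-0.003,"twist":0},{"hand":1,"dx":0.018,"dy":0.045,"dz":-0.003,"twist":0},{"hand":1,"dx":0.018,"dy":0.045,"dz":-0.003,"twist":0},{"hand":1,"dx":0.018,"dy":0.045,"dz":-0.003,"twist":0},{"hand":1,"dx":0.018,"dy":0.045,"dz":-0.003,"twist":0},{"hand":1,"dx":0.018,"dy":0.045,"dz":-0.003,"twist":0}]' >/dev/null; python3 -m crank '[{"hand":1,"dx":0.015,"dy":0.055,"dz":0,"twist":0},{"hand":1,"dx":0.015,"dy":0.055,"dz":0,"twist":0},{"hand":1,"dx":0.015,"dy":0.055,"dz":0,"twist":0},{"hand":1,"dx":0.015,"dy":0.055,"dz":0,"twist":0},{"hand":1,"dx":0.015,"dy":0.055,"dz":0,"twist":0},{"hand":1,"dx":0.015,"dy":0.055,"dz":0,"twist":0},{"hand":1,"dx":0.008,"dy":0.045,"dz":0,"twist":0},{"hand":1,"dx":0,"dy":0.02,"dz":0,"twist":0}]' >/dev/null; python3 - <<'E'
from h import *
st()
T=manip.camera("top");S=manip.camera("scene")
a=cv2.resize(T["image"][100:300,360:560],(600,600))[:,:400]; b=cv2.resize(S["image"][20:220,60:260],(600,600))[:,200:]
cv2.imwrite("pics/p5.png",np.hstack([a,b])[:,:,::-1])
E
```

```text
t 4.38 TCPb(mm) [  0.3 178.5 229.4] yaw 2.51 gap 0.5 F [-0.4  0.5 -0.2] eff [  0.2 -31.3 -31.8  -0.   -0.    0.1] j [-27.3  -0.5 102.6   0.   77.9 -29.8]
```

View pics/p5.png

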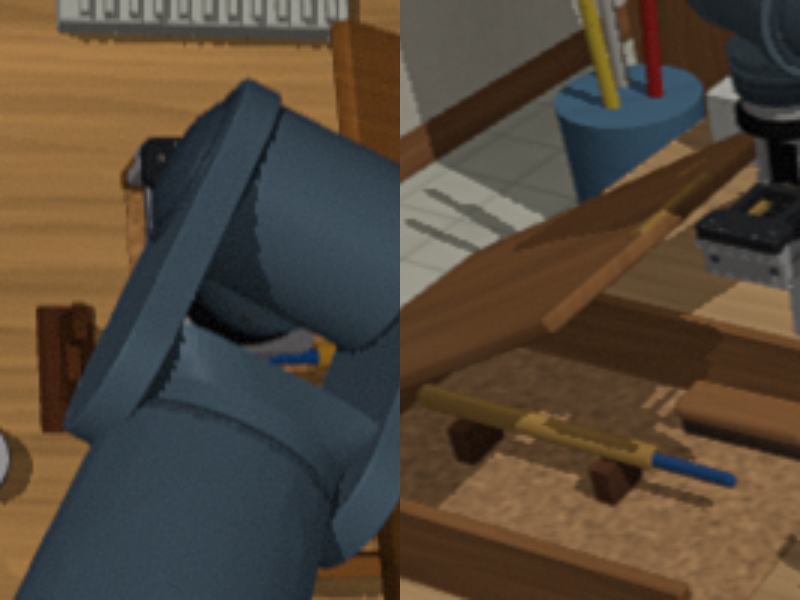

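Left: the top view, with the arm covering much of the guide area and the rail just visible. Right: the scene view, with the lid half open and the hand at its front right. I can't yet tell how far the wrist housing reaches towards the lid, so I'll look at the full scene view.

```bash
python3 - <<'E'
from h import *
T=manip.camera("top");S=manip.camera("scene")
a=cv2.resize(T["image"][60:380,260:560],(375,400)); b=cv2.resize(S["image"][0:200,170:370],(400,400))
cv2.imwrite("pics/p6.png",np.hstack([a,b])[:,:,::-1])
s=manip.observe();p=np.array(s["ee_pos"])
for h in(0,.1,.2,.27,.35): print(h,proj(S,p+[0,0,h]).round(0),proj(T,p+[0,0,h]).round(0))
E
```

```text
0 [266. 132.] [410. 209.]
0.1 [262.  95.] [424. 201.]
0.2 [257.  53.] [442. 189.]
0.27 [253.  20.] [460. 177.]
0.35 [249. -21.] [488. 160.]
```

View pics/p6.png

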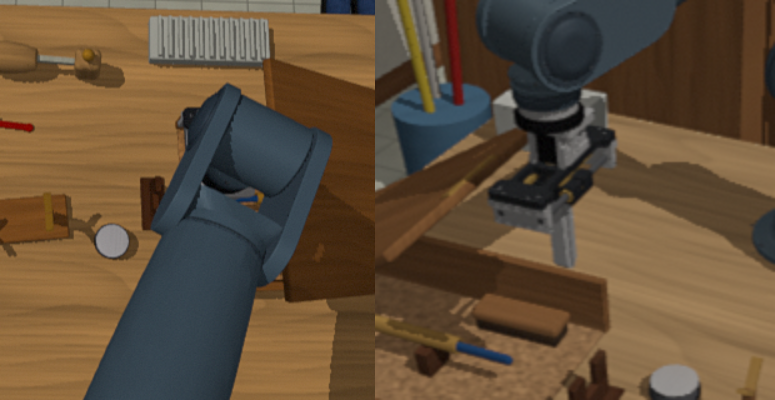

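The j5 housing sits about 265 mm above the TCP with a radius of about 55 mm and a half-length of about 60 mm, so it would only just fit under the lid even at its stop. I'll push the lid's edge back and up with the shut fingers, going gently.

```bash
python3 -m crank '[{"hand":1,"dx":0,"dy":0.022,"dz":-0.007,"twist":0},{"hand":1,"dx":0,"dy":0.022,"dz":-0.006,"twist":0},{"hand":1,"dx":0,"dy":0.022,"dz":-0.003,"twist":0},{"hand":1,"dx":0,"dy":0.008,"dz":-0.005,"twist":0},{"hand":1,"dx":0,"dy":0.005,"dz":-0.007,"twist":0},{"hand":1,"dx":0,"dy":0.004,"dz":-0.007,"twist":0}]'; python3 -c "
from h import *;st()"
python3 -m crank '[{"hand":1,"dx":0,"dy":0.004,"dz":-0.008,"twist":0},{"hand":1,"dx":0,"dy":0.004,"dz":-0.008,"twist":0}]'; python3 -c "
from h import *;st()"
```

```text
t: 5.32
ee_pos: [0.5339, -0.2276, 0.265]
tool_rot: [[0.999, 0.046, 0.0], [0.046, -0.999, 0.0], [0.0, -0.0, -1.0]]
contact_force: [0.3, -0.0, -0.1]
finger_gap: 0.0004
 t 5.33 TCPb(mm) [  0.3  97.5 265. ] yaw 2.65 gap 0.4 F [ 0.3 -0.  -0.1] eff [ -0.  -33.7 -32.    0.   -0.    0. ] j [-34.3   2.2  96.1   0.   81.7 -36.9]
t: 5.58
ee_pos: [0.5343, -0.2355, 0.2811]
tool_rot: [[0.999, 0.046, 0.0], [0.046, -0.999, -0.0], [0.0, 0.0, -1.0]]
contact_force: [0.5, 0.5, 0.4]
finger_gap: 0.0001
 t 5.58 TCPb(mm) [  0.4  89.6 281.1] yaw 2.66 gap 0.1 F [0.5 0.5 0.4] eff [  0.2 -34.1 -32.2   0.   -0.    0. ] j [-34.9   2.1  94.5   0.   83.3 -37.6]
```

```bash
python3 -m crank '[{"hand":1,"dx":0,"dy":0.004,"dz":0.01,"twist":0},{"hand":1,"dx":0,"dy":0.004,"dz":0.01,"twist":0},{"hand":1,"dx":0,"dy":0.003,"dz":0.01,"twist":0}]'; python3 -c "
from h import *;st()"
python3 -m crank '[{"hand":1,"dx":0,"dy":0.004,"dz":-0.002,"twist":0},{"hand":1,"dx":0,"dy":0.003,"dz":-0.004,"twist":0}]'; python3 -c "
from h import *;st()"
```

```text
t: 5.95
ee_pos: [0.5357, -0.2282, 0.2572]
tool_rot: [[0.999, 0.053, -0.001], [0.053, -0.998, 0.039], [0.001, -0.039, -0.999]]
contact_force: [-19.2, 84.0, 49.6]
finger_gap: 0.0005
 t 5.95 TCPb(mm) [  2.1  96.8 257.2] yaw 3.03 gap 0.5 F [-19.2  84.   49.6] eff [-40.8  -4.5 -30.2 -13.3 -14.9  -0.2] j [-35.1   3.4  95.7   1.8  82.2 -38.4]
t: 6.2
ee_pos: [0.5354, -0.2288, 0.2595]
tool_rot: [[0.998, 0.057, -0.005], [0.057, -0.997, 0.051], [-0.002, -0.051, -0.999]]
contact_force: [-14.9, 86.7, 33.9]
finger_gap: 0.0004
 t 6.2 TCPb(mm) [  1.8  96.2 259.5] yaw 3.28 gap 0.4 F [-14.9  86.7  33.9] eff [-42.9 -13.4 -37.3 -14.3 -14.3  -0.1] j [-35.4   3.7  95.2   2.2  83.  -38.9]
```

The force is far too high because I was also pressing downward against the edge. I'll back off and then push mainly upward, so that friction helps lift it.

```bash
python3 -m crank '[{"hand":1,"dx":0,"dy":-0.008,"dz":0,"twist":0},{"hand":1,"dx":0,"dy":-0.006,"dz":0,"twist":0}]'; python3 -c "
from h import *;st()"
```

```text
t: 6.45
ee_pos: [0.5358, -0.2298, 0.2598]
tool_rot: [[0.999, 0.052, 0.002], [0.052, -0.999, 0.015], [0.002, -0.015, -1.0]]
contact_force: [-3.1, 22.5, 15.0]
finger_gap: 0.0001
 t 6.45 TCPb(mm) [  2.1  95.2 259.8] yaw 3.01 gap 0.1 F [-3.1 22.5 15. ] eff [-11.8 -25.2 -30.3  -3.8  -3.5  -0.1] j [-34.7   2.9  95.9   0.8  81.6 -37.8]
```

```bash
python3 -m crank '[{"hand":1,"dx":0,"dy":0,"dz":-0.006,"twist":0},{"hand":1,"dx":0,"dy":0,"dz":-0.006,"twist":0}]'; python3 -c "
from h import *;st()"; python3 -m crank '[{"hand":1,"dx":0,"dy":0.002,"dz":-0.008,"twist":0},{"hand":1,"dx":0,"dy":0.002,"dz":-0.008,"twist":0}]'; python3 - <<'E'
from h import *
st()
S=manip.camera("scene")
cv2.imwrite("pics/p7.png",cv2.resize(S["image"][20:200,50:330],None,fx=2.8,fy=2.8,interpolation=cv2.INTER_CUBIC)[:,:,::-1])
E
```

```text
t: 6.7
ee_pos: [0.5356, -0.2334, 0.267]
tool_rot: [[0.999, 0.05, 0.001], [0.05, -0.999, 0.011], [0.002, -0.011, -1.0]]
contact_force: [5.8, 12.4, -6.2]
finger_gap: 0.0006
 t 6.7 TCPb(mm) [  1.8  91.6 267. ] yaw 2.87 gap 0.6 F [ 5.8 12.4 -6.2] eff [ -7.9 -37.7 -36.   -3.1  -0.4   0.1] j [-34.9   2.8  95.3   0.6  82.2 -37.9]
t: 6.95
ee_pos: [0.5339, -0.2393, 0.2815]
tool_rot: [[0.999, 0.048, -0.004], [0.048, -0.999, 0.01], [-0.004, -0.01, -1.0]]
contact_force: [0.4, 9.9, -6.1]
finger_gap: 0.0006
 t 6.95 TCPb(mm) [-2.000e-01  8.580e+01  2.815e+02] yaw 2.77 gap 0.6 F [ 0.4  9.9 -6.1] eff [ -5.  -38.1 -38.2  -1.9  -1.4   0. ] j [-35.4   2.6  94.    0.3  83.9 -38.2]
```

View pics/p7.png

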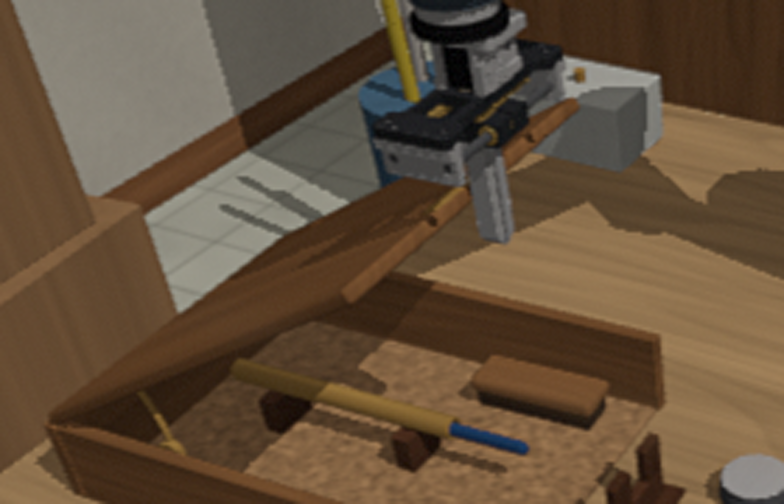

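The fingers are now on the lid's front edge, pushing it up and back gently (about 11 N). Continuing the same way.

```bash
python3 -m crank '[{"hand":1,"dx":0,"dy":0.004,"dz":-0.008,"twist":0},{"hand":1,"dx":0,"dy":0.004,"dz":-0.008,"twist":0},{"hand":1,"dx":0,"dy":0.003,"dz":-0.008,"twist":0}]'; python3 -c "
from h import *;st()"; python3 -m crank '[{"hand":1,"dx":0,"dy":0.003,"dz":-0.008,"twist":0},{"hand":1,"dx":0,"dy":0.003,"dz":-0.008,"twist":0}]'; python3 - <<'E'
from h import *
st()
S=manip.camera("scene")
cv2.imwrite("pics/p8.png",cv2.resize(S["image"][20:200,50:330],None,fx=2.8,fy=2.8,interpolation=cv2.INTER_CUBIC)[:,:,::-1])
E
```

```text
t: 7.38
ee_pos: [0.5342, -0.2507, 0.3053]
tool_rot: [[0.999, 0.048, -0.005], [0.048, -0.999, 0.01], [-0.005, -0.01, -1.0]]
contact_force: [-0.5, 9.7, -6.2]
finger_gap: 0.0005
 t 7.38 TCPb(mm) [ -0.5  74.4 305.3] yaw 2.74 gap 0.5 F [-0.5  9.7 -6.2] eff [ -4.8 -38.2 -38.4  -1.8  -1.5   0. ] j [-36.3   2.6  91.6   0.3  86.4 -39. ]
t: 7.62
ee_pos: [0.5345, -0.2567, 0.3213]
tool_rot: [[0.999, 0.048, -0.005], [0.048, -0.999, 0.01], [-0.005, -0.01, -1.0]]
contact_force: [-0.4, 10.0, -6.8]
finger_gap: 0.0003
 t 7.62 TCPb(mm) [ -0.4  68.4 321.3] yaw 2.75 gap 0.3 F [-0.4 10.  -6.8] eff [ -4.7 -38.3 -38.4  -1.8  -1.5   0. ] j [-36.7   2.7  89.9   0.3  88.  -39.5]
```

```bash
python3 -m crank '[{"hand":1,"dx":0,"dy":0.003,"dz":-0.006,"twist":0}]'|grep -E "force|pos"; python3 -m crank '[{"hand":1,"dx":0,"dy":0.003,"dz":-0.005,"twist":0}]'|grep -E "force|pos";  python3 -c "
from h import *;st()"
```

```text
ee_pos: [0.5347, -0.2596, 0.3271]
contact_force: [-0.3, 8.9, -6.8]
ee_pos: [0.5348, -0.2617, 0.3318]
contact_force: [-0.2, 15.5, -11.1]
 t 7.92 TCPb(mm) [ -0.4  63.4 331.8] yaw 2.77 gap 0.5 F [ -0.2  15.5 -11.1] eff [ -8.  -40.2 -41.9  -3.2  -2.6   0. ] j [-37.2   2.8  88.6   0.4  89.2 -39.9]
```

The lid has reached its stop. I'll back off, open the fingers, go down in front of the rail tip and measure it with the wrist camera.

```bash
python3 -m crank '[{"hand":1,"dx":0,"dy":-0.025,"dz":0,"twist":0},{"hand":0.45,"dx":0,"dy":-0.025,"dz":0.02,"twist":0},{"hand":0.45,"dx":0,"dy":-0.022,"dz":0.04,"twist":0},{"hand":0.45,"dx":0,"dy":0,"dz":0.045,"twist":0},{"hand":0.45,"dx":0,"dy":0,"dz":0.045,"twist":0},{"hand":0.45,"dx":0,"dy":0,"dz":0.03,"twist":0},{"hand":0.45,"dx":0,"dy":0,"dz":0.01,"twist":0},{"hand":0.45,"dx":0,"dy":0,"dz":0,"twist":0}]'>/dev/null; cat >> h.py <<'E'
def wcam():
    s=manip.observe(); c=manip.camera("wrist"); M=np.array(c["T_tool_cam"]); R=np.array(s["tool_rot"]); p=np.array(s["ee_pos"])
    Rw=R@M[:3,:3]; tw=R@M[:3,3]+p; return dict(c,R=Rw.T,t=-Rw.T@tw)
def bl(P): d=np.asarray(P)[:2]-O; return np.round([d@EX*1e3,d@EY*1e3],1)
def blue(c):
    h=cv2.cvtColor(c["image"],cv2.COLOR_RGB2HSV); m=(h[...,0]>100)&(h[...,0]<130)&(h[...,1]>120)
    n,l,s,_=cv2.connectedComponentsWithStats(m.astype(np.uint8)); i=1+np.argmax(s[1:,4]); return l==i
E
python3 - <<'E'
from h import *
st(); c=wcam(); cv2.imwrite("pics/w1.png",c["image"][:,:,::-1])
m=blue(c); v,u=np.nonzero(m); P=np.array([bl(at(c,a,b,.055)) for a,b in zip(u,v)]); print(len(u),P.min(0),P.max(0),P.mean(0))
for y in range(int(P[:,1].min()),int(P[:,1].max()),10):
    k=abs(P[:,1]-y)<2
    if k.any(): print(y,P[k,0].min(),P[k,0].max())
E
```

```text
t 8.93 TCPb(mm) [  0.6 130.7 146.1] yaw 2.66 gap 51.6 F [0.2 0.  0.5] eff [  0.  -33.3 -28.7   0.    0.    0. ] j [-31.5   6.5 104.4  -0.   69.1 -34.1]
446 [-3.2 51. ] [ 8.4 83.7] [ 2.48721973 67.46121076]
51 -3.2 7.5
61 -3.2 8.4
71 -3.2 8.3
81 -2.3 8.3
```

View pics/w1.png

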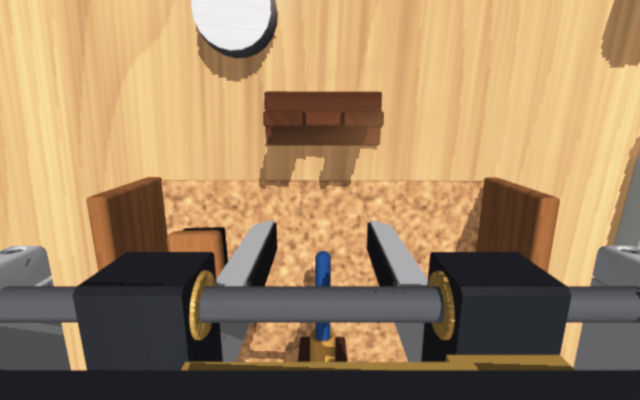

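The wrist view shows the blue tip at (322, 253), midway between the open fingers, with the guide at (323, 115) beyond. The tip measures 83.7 mm out at x = +2.5 mm. I'll go down low, to keep the wrist clear of the lid, and approach the tip.

```bash
python3 -c "
from h import *;c=wcam();print('guide',bl(at(c,304,117,.075)),bl(at(c,344,117,.075)),bl(at(c,265,117,.075)),bl(at(c,382,117,.075)))"
python3 -m crank '[{"hand":0.45,"dx":0.002,"dy":0,"dz":0.035,"twist":0},{"hand":0.45,"dx":0,"dy":0,"dz":0.045,"twist":0},{"hand":0.45,"dx":0,"dy":0,"dz":0.03,"twist":0},{"hand":0.45,"dx":0,"dy":0.01,"dz":0.014,"twist":0},{"hand":0.45,"dx":0,"dy":0.012,"dz":0,"twist":0},{"hand":0.45,"dx":0,"dy":0.008,"dz":0,"twist":0}]'>/dev/null;python3 -c "
from h import *;st()"
```

```text
guide [-10.7 198.3] [ 18.9 198.3] [-39.5 198.3] [ 47.  198.3]
 t 9.78 TCPb(mm) [ 3.7 98.4 23.5] yaw 2.59 gap 51.6 F [ 0.3  0.4 -0.5] eff [  0.5 -38.3 -24.9   0.    0.    0.1] j [-34.   18.4 105.   -0.   56.4 -36.6]
```

```bash
python3 -m crank '[{"hand":0.45,"dx":0,"dy":0.005,"dz":0,"twist":0}]'|grep force;python3 -c "
from h import *;st()"; python3 -m crank '[{"hand":0.45,"dx":0,"dy":0.004,"dz":0,"twist":0}]'|grep force;python3 -c "
from h import *;st()"
```

```text
contact_force: [-0.3, -0.2, 0.5]
 t 9.9 TCPb(mm) [ 3.3 94.  23.1] yaw 2.59 gap 51.6 F [-0.3 -0.2  0.5] eff [  0.1 -38.9 -25.6   0.    0.    0. ] j [-34.4  18.6 104.7   0.   56.5 -37. ]
contact_force: [-0.7, 0.0, -0.3]
 t 10.03 TCPb(mm) [ 2.4 91.6 21.8] yaw 2.66 gap 51.5 F [-0.7  0.  -0.3] eff [ -4.4 -40.9 -28.8  -0.    0.1   0. ] j [-34.6  18.9 104.6   0.   56.5 -37.3]
```

There's light contact between wrist and lid (j1 −4 Nm). Going lower gives room.

```bash
python3 -m crank '[{"hand":0.45,"dx":0.001,"dy":-0.002,"dz":0.006,"twist":0},{"hand":0.45,"dx":0,"dy":0.003,"dz":0.003,"twist":0}]'|grep force;python3 -c "
from h import *;st()"; python3 -m crank '[{"hand":0.45,"dx":0,"dy":0.003,"dz":0,"twist":0}]'|grep force;python3 -c "
from h import *;st()"
```

```text
contact_force: [-0.2, -0.2, -0.8]
 t 10.28 TCPb(mm) [ 3.2 91.  12. ] yaw 2.67 gap 51.5 F [-0.2 -0.2 -0.8] eff [  0.3 -39.9 -25.2   0.1   0.1   0. ] j [-34.6  19.9 104.5   0.   55.6 -37.3]
contact_force: [0.7, -0.3, -0.9]
 t 10.4 TCPb(mm) [ 3.1 87.7 12.1] yaw 2.65 gap 51.6 F [ 0.7 -0.3 -0.9] eff [  0.2 -39.5 -25.1   0.    0.    0. ] j [-34.9  20.1 104.2  -0.   55.7 -37.5]
```

Clear. 4 mm more, then close.

```bash
python3 -m crank '[{"hand":0.45,"dx":0,"dy":0.004,"dz":0,"twist":0}]'|grep force;python3 -c "
from h import *;st()"; python3 -m crank '[{"hand":1,"dx":0,"dy":0,"dz":0,"twist":0},{"hand":1,"dx":0,"dy":0,"dz":0,"twist":0},{"hand":1,"dx":0,"dy":0,"dz":0,"twist":0}]' 30|grep force;python3 -c "
from h import *;st()"
```

```text
contact_force: [-0.9, -0.2, -0.1]
 t 10.53 TCPb(mm) [ 3.4 83.3 12.6] yaw 2.64 gap 51.8 F [-0.9 -0.2 -0.1] eff [  0.3 -39.7 -25.    0.    0.1   0. ] j [-35.2  20.3 103.9  -0.   55.8 -37.9]
contact_force: [-0.1, 0.6, -0.3]
 t 10.9 TCPb(mm) [ 3.4 83.6 12.6] yaw 2.64 gap 25.2 F [-0.1  0.6 -0.3] eff [ -0.  -39.7 -25.3   0.    0.1   0. ] j [-35.2  20.3 104.   -0.   55.8 -37.8]
```

```bash
python3 -m crank '[{"hand":1,"dx":0,"dy":0,"dz":0,"twist":0},{"hand":1,"dx":0,"dy":0,"dz":0,"twist":0}]' 30|grep force;python3 -c "
from h import *;st()"
```

```text
contact_force: [0.1, -0.2, 0.2]
 t 11.15 TCPb(mm) [ 3.3 83.6 12.5] yaw 2.64 gap 11.1 F [ 0.1 -0.2  0.2] eff [  0.2 -39.5 -25.3   0.1  -0.    0. ] j [-35.2  20.3 104.   -0.   55.8 -37.8]
```

```bash
python3 -m crank '[{"hand":1,"dx":0,"dy":0,"dz":0,"twist":0}]' 30|grep gap; python3 -m crank '[{"hand":1,"dx":0,"dy":-0.01,"dz":0,"twist":0},{"hand":1,"dx":0,"dy":-0.02,"dz":0,"twist":0}]' 30|grep gap; python3 - <<'E'
from h import *
st(); c=wcam(); cv2.imwrite("pics/w2.png",c["image"][:,:,::-1])
m=blue(c); v,u=np.nonzero(m); P=np.array([bl(at(c,a,b,.055)) for a,b in zip(u,v)]); print(len(u),P.min(0),P.max(0),P.mean(0))
E
```

```text
finger_gap: 0.0108
finger_gap: 0.0108
 t 11.53 TCPb(mm) [  3.3 114.2  12.5] yaw 2.58 gap 10.8 F [ 0.3  0.1 -0.6] eff [ -1.6 -37.6 -25.5   0.1   0.2  -0.2] j [-32.7  18.8 106.    0.   55.3 -35.3]
1012 [-2.3 68.5] [10.1 88.7] [ 3.83992095 78.79031621]
```

The grip holds at 10.8 mm on the finger faces behind the pads, and the rail follows. I'll pull on to y ≈ 152 (the guide's foot limits a low hand), release, rise to pad height, go back along the rail and regrasp.

```bash
python3 -m crank '[{"hand":1,"dx":0,"dy":-0.02,"dz":0,"twist":0},{"hand":1,"dx":0,"dy":-0.018,"dz":0,"twist":0},{"hand":1,"dx":0,"dy":0,"dz":0,"twist":0},{"hand":0.6,"dx":0,"dy":0,"dz":0,"twist":0},{"hand":0.6,"dx":0,"dy":0,"dz":0,"twist":0}]' 30|grep gap; python3 - <<'E'
from h import *
st(); c=wcam(); cv2.imwrite("pics/w3.png",c["image"][:,:,::-1])
m=blue(c); v,u=np.nonzero(m); P=np.array([bl(at(c,a,b,.055)) for a,b in zip(u,v)]); print(len(u),P.min(0),P.max(0),P.mean(0))
E
```

```text
finger_gap: 0.0277
 t 12.2 TCPb(mm) [  3.5 151.   12.6] yaw 2.61 gap 27.7 F [0.8 0.6 0.2] eff [  0.2 -37.2 -24.8   0.    0.1  -0. ] j [-29.6  17.2 108.   -0.   54.8 -32.2]
988 [ -2.2 105.3] [ 10.2 125.4] [  3.83724696 115.46710526]
```

```bash
cat >> h.py <<'E'
def tipscene():
    S=manip.camera("scene"); m=blue(S); v,u=np.nonzero(m); P=np.array([bl(at(S,a,b,.055)) for a,b in zip(u,v)]); i=P[:,1].argmax()
    print("scene rail: n",len(u),"y range",P[:,1].min(),P[:,1].max(),"tip px",u[i],v[i],"xy@z55",P[i]); return S
E
python3 - <<'E'
from h import *
S=tipscene()
E
```

```text
scene rail: n 67 y range -3.4 57.8 tip px 228 180 xy@z55 [14.2 57.8]
```

```bash
python3 -m crank '[{"hand":0.5,"dx":0,"dy":0,"dz":-0.03,"twist":0},{"hand":0.5,"dx":0,"dy":0,"dz":-0.03,"twist":0},{"hand":0.5,"dx":0,"dy":0,"dz":-0.01,"twist":0}]' 30|grep gap; python3 - <<'E'
from h import *
st(); c=wcam(); cv2.imwrite("pics/w4.png",c["image"][:,:,::-1])
m=blue(c); v,u=np.nonzero(m); P=np.array([bl(at(c,a,b,.055)) for a,b in zip(u,v)]); print(len(u),P.min(0),P.max(0),P.mean(0),u.min(),u.max(),v.min(),v.max())
for z in(.045,.05,.06): i=v.argmin(); print(z,bl(at(c,u[i],v[i],z)))
tipscene()
E
```

```text
finger_gap: 0.0469
 t 12.68 TCPb(mm) [  4.4 150.6  84.4] yaw 2.61 gap 46.9 F [1.2 0.5 0.2] eff [  0.1 -35.3 -27.8   0.1   0.   -0. ] j [-29.6  10.6 107.   -0.   62.3 -32.2]
1222 [ -1.9 104.6] [  9.9 154.5] [  4.04648118 129.56587561] 311 328 217 286
0.045 [  1.6 151.5]
0.05 [  1.7 153. ]
0.06 [  1.8 156.1]
scene rail: n 192 y range -3.4 153.0 tip px 260 188 xy@z55 [ 11.3 153. ]
```

The tip is at y = 153 mm, so the rail has moved 70 mm. Regrasp at y ≈ 112 on the pads and pull to ≈ 174.

```bash
python3 -m crank '[{"hand":0.7,"dx":-0.001,"dy":0.01,"dz":0.025,"twist":0},{"hand":0.7,"dx":0,"dy":0.014,"dz":0.022,"twist":0},{"hand":0.7,"dx":0,"dy":0.014,"dz":0.005,"twist":0},{"hand":1,"dx":0,"dy":0,"dz":0,"twist":0},{"hand":1,"dx":0,"dy":0,"dz":0,"twist":0},{"hand":1,"dx":0,"dy":0,"dz":0,"twist":0}]' 30|grep gap; python3 -c "
from h import *;st()"
```

```text
finger_gap: 0.013
 t 13.53 TCPb(mm) [  2.7 113.6  31.2] yaw 2.66 gap 13.0 F [-0.4  0.2 -0.2] eff [  0.2 -37.8 -25.8   0.1   0.1  -0. ] j [-32.8  16.9 105.9  -0.   57.1 -35.5]
```

```bash
python3 -m crank '[{"hand":1,"dx":0,"dy":-0.015,"dz":0,"twist":0},{"hand":1,"dx":0,"dy":-0.02,"dz":0,"twist":0},{"hand":1,"dx":0,"dy":-0.016,"dz":0,"twist":0},{"hand":1,"dx":0,"dy":-0.008,"dz":0,"twist":0},{"hand":1,"dx":0,"dy":0,"dz":0,"twist":0}]' 30|grep gap; python3 -c "
from h import *;st()"
python3 -m crank '[{"hand":0.7,"dx":0,"dy":0,"dz":0,"twist":0},{"hand":0.7,"dx":0,"dy":0,"dz":0,"twist":0},{"hand":0.65,"dx":0,"dy":0.02,"dz":0,"twist":0},{"hand":0.65,"dx":0,"dy":0.02,"dz":0,"twist":0},{"hand":0.65,"dx":0,"dy":0.015,"dz":0,"twist":0},{"hand":0.65,"dx":0,"dy":0.005,"dz":0,"twist":0}]' 30|grep gap; python3 -c "
from h import *;st(); tipscene(); c=wcam(); cv2.imwrite('pics/w5.png',c['image'][:,:,::-1])
m=blue(c); v,u=np.nonzero(m); print(len(u),u.min(),u.max(),v.min(),v.max(),bl(at(c,u[v.argmin()],v.min(),.052)))"
```

```text
finger_gap: 0.0129
 t 14.15 TCPb(mm) [  2.2 173.6  30.4] yaw 2.7 gap 12.9 F [-0.4 -0.4 -1.3] eff [  0.3 -36.5 -25.7  -0.    0.    0. ] j [-27.6  14.4 109.1   0.   56.5 -30.3]
finger_gap: 0.0329
 t 14.9 TCPb(mm) [  2.3 110.9  30.5] yaw 2.53 gap 32.9 F [0.1 0.5 0.1] eff [ -0.2 -38.1 -25.9   0.    0.    0. ] j [-33.1  17.1 105.8  -0.   57.1 -35.6]
scene rail: n 90 y range 111.2 176.8 tip px 269 189 xy@z55 [  6.1 176.8]
6210 308 336 42 286 [  1.7 211.3]
```

```bash
python3 -m crank '[{"hand":1,"dx":0,"dy":0,"dz":0,"twist":0},{"hand":1,"dx":0,"dy":0,"dz":0,"twist":0},{"hand":1,"dx":0,"dy":0,"dz":0,"twist":0},{"hand":1,"dx":0,"dy":-0.015,"dz":0,"twist":0},{"hand":1,"dx":0,"dy":-0.02,"dz":0,"twist":0},{"hand":1,"dx":0,"dy":-0.018,"dz":0,"twist":0},{"hand":1,"dx":0,"dy":-0.008,"dz":0,"twist":0},{"hand":1,"dx":0,"dy":0,"dz":0,"twist":0}]' 30|grep -E "gap|force"; python3 -c "
from h import *;st(); tipscene(); c=wcam(); 
m=blue(c); v,u=np.nonzero(m); print(len(u),u.min(),u.max(),v.min(),v.max(),bl(at(c,u[v.argmin()],v.min(),.052)))"
```

```text
contact_force: [-0.7, -0.0, -1.6]
finger_gap: 0.0131
 t 16.0 TCPb(mm) [  2.2 174.4  30.4] yaw 2.71 gap 13.1 F [-0.7 -0.  -1.6] eff [  0.6 -36.7 -25.9   0.    0.    0. ] j [-27.5  14.4 109.2  -0.   56.4 -30.2]
scene rail: n 140 y range -3.4 157.4 tip px 261 189 xy@z55 [ 13.9 157.4]
5014 308 335 80 286 [  1.6 258.1]
```

```bash
python3 -c "
from h import *; c=wcam(); cv2.imwrite('pics/w6.png',c['image'][:,:,::-1]); print(bl(at(c,322,80,.055)), proj(c,np.r_[O+EX*.002+EY*.275,.055]))"
```

```text
[  3.5 257.4] [318.63782671  37.10820416]
```

View pics/w6.png

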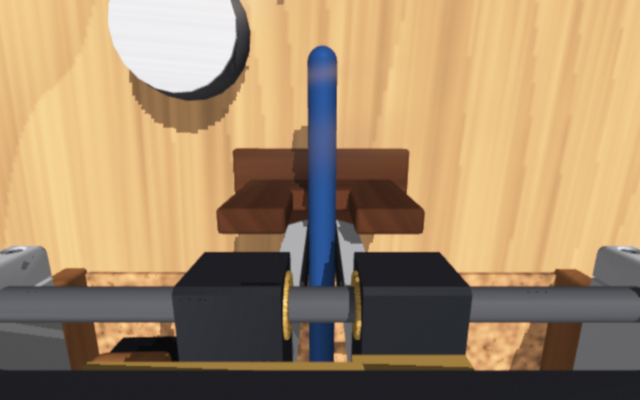

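The rail runs through the notch, clear on both sides (tip at pixel (322, 46), y ≈ 272; my mask had stopped at a highlight). So the rail centre is at about 122 mm. Now the last regrasp, near the centre.

```bash
python3 -m crank '[{"hand":0.7,"dx":0,"dy":0,"dz":0,"twist":0},{"hand":0.7,"dx":0,"dy":0,"dz":0,"twist":0},{"hand":0.65,"dx":0,"dy":0.02,"dz":0,"twist":0},{"hand":0.65,"dx":0,"dy":0.018,"dz":0,"twist":0},{"hand":0.65,"dx":0,"dy":0.006,"dz":0,"twist":0}]' 30|grep gap; python3 -m crank '[{"hand":1,"dx":0,"dy":0,"dz":0,"twist":0},{"hand":1,"dx":0,"dy":0,"dz":0,"twist":0},{"hand":1,"dx":0,"dy":0,"dz":0,"twist":0},{"hand":1,"dx":0,"dy":-0.012,"dz":0,"twist":0},{"hand":1,"dx":0,"dy":-0.016,"dz":0,"twist":0},{"hand":1,"dx":0,"dy":-0.013,"dz":0,"twist":0},{"hand":1,"dx":0,"dy":-0.006,"dz":0,"twist":0},{"hand":1,"dx":0,"dy":0,"dz":0,"twist":0}]' 40|grep -E "gap|force"; python3 -c "
from h import *;st(); c=wcam(); 
h=cv2.cvtColor(c['image'],cv2.COLOR_RGB2HSV); print([(r,h[r,322].tolist()) for r in range(0,60,4)])"
```

```text
finger_gap: 0.033
contact_force: [-0.0, -0.2, -1.0]
finger_gap: 0.0128
 t 17.77 TCPb(mm) [  2.3 177.2  30.5] yaw 2.69 gap 12.8 F [-0.  -0.2 -1. ] eff [  0.5 -36.6 -25.9   0.1   0.1   0. ] j [-27.3  14.3 109.3  -0.   56.4 -30. ]
[(0, [113, 108, 154]), (4, [112, 123, 156]), (8, [111, 139, 158]), (12, [110, 153, 158]), (16, [109, 164, 159]), (20, [109, 172, 160]), (24, [108, 177, 161]), (28, [108, 181, 159]), (32, [108, 183, 159]), (36, [108, 183, 159]), (40, [108, 182, 160]), (44, [108, 183, 159]), (48, [108, 184, 159]), (52, [108, 186, 158]), (56, [108, 181, 159])]
```

Now lift it out of the notch and carry it over the stand.

```bash
python3 -m crank '[{"hand":1,"dx":0,"dy":0,"dz":-0.015,"twist":0},{"hand":1,"dx":0,"dy":0,"dz":-0.03,"twist":0},{"hand":1,"dx":0,"dy":0,"dz":-0.04,"twist":0},{"hand":1,"dx":0,"dy":0,"dz":-0.03,"twist":0},{"hand":1,"dx":0,"dy":0,"dz":-0.015,"twist":0}]' 40|grep -E "gap|force"; python3 -m crank '[{"hand":1,"dx":-0.004,"dy":-0.02,"dz":0,"twist":0},{"hand":1,"dx":-0.005,"dy":-0.045,"dz":0,"twist":0},{"hand":1,"dx":-0.005,"dy":-0.05,"dz":0,"twist":0},{"hand":1,"dx":-0.005,"dy":-0.05,"dz":0,"twist":0},{"hand":1,"dx":-0.005,"dy":-0.05,"dz":0,"twist":0},{"hand":1,"dx":-0.005,"dy":-0.05,"dz":0,"twist":0},{"hand":1,"dx":-0.004,"dy":-0.04,"dz":0,"twist":0},{"hand":1,"dx":-0.002,"dy":-0.02,"dz":0,"twist":0}]'|grep -E "gap|force|pos"; python3 -m crank '[{"hand":1,"dx":0,"dy":-0.006,"dz":0,"twist":-4},{"hand":1,"dx":0,"dy":0,"dz":0,"twist":0}]'>/dev/null; python3 - <<'E'
from h import *
st(); S=manip.camera("scene");T=manip.camera("top"); print(manip.observe()["ee_pos"])
cv2.imwrite("pics/p11.png",np.hstack([cv2.resize(S["image"][130:280,290:490],(400,300)),cv2.resize(T["image"][150:300,160:360],(400,300))])[:,:,::-1])
for n,c in(("S",S),("T",T)):
    h=cv2.cvtColor(c["image"],cv2.COLOR_RGB2HSV); m=(h[...,0]>100)&(h[...,0]<130)&(h[...,1]>120); m[:130]=0; m[300:]=0; m[:,:200]=0
    v,u=np.nonzero(m); i,j=u.argmin(),u.argmax(); z=.16
    for k in(i,j): print(n,u[k],v[k],at(c,u[k],v[k],.165).round(3))
E
```

```text
contact_force: [-0.1, 0.8, -1.4]
finger_gap: 0.0129
ee_pos: [0.4796, 0.177, 0.1584]
contact_force: [0.2, 0.4, -0.9]
finger_gap: 0.0126
 t 19.7 TCPb(mm) [-34.8 508.6 158.7] yaw 6.68 gap 12.8 F [-0.4  0.6 -1.2] eff [  0.5 -29.6 -30.9   0.1   0.   -0.1] j [  8.   -1.5 111.3   0.   70.5   1.3]
[0.48094767 0.18067108 0.15935296]
S 336 159 [0.479 0.017 0.165]
S 461 186 [0.454 0.317 0.165]
T 231 243 [0.458 0.224 0.165]
T 323 225 [0.501 0.029 0.165]
```

View pics/p11.png

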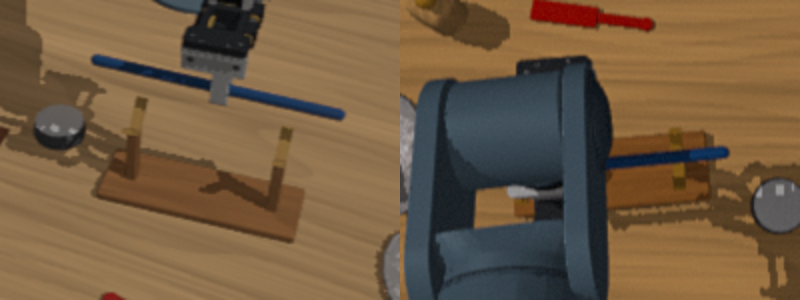

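The rail is held level above the stand and in line with both forks. I'll compute its centre and lower it accordingly.

```bash
python3 - <<'E'
from h import *
from scipy.optimize import least_squares
S=manip.camera("scene");T=manip.camera("top")
A=tri(S,(336.5,160.5),T,(323.5,226)); print("near end",A)
f=lambda q: np.r_[(proj(S,A+.3*np.array([-np.sin(q[0])*np.cos(q[1]),np.cos(q[0])*np.cos(q[1]),np.sin(q[1])]))-[461,187])]
q=least_squares(f,[.11,0]).x; d=np.array([-np.sin(q[0])*np.cos(q[1]),np.cos(q[0])*np.cos(q[1]),np.sin(q[1])])
print("yaw,pitch",np.degrees(q),"centre",A+.15*d,"far",A+.3*d)
# forks in the scene: brass tops (z2 view px): left fork tips / bottoms
for n,pt in(("R back tip",(360.5,179.5)),("R front tip",(354.5,195.5)),("L back",(433.5,193.8)),("L front",(429,212))): print(n,at(S,*pt,.117).round(3))
# rail hidden? fork midpoints in top (tips at z .117)
E
```

```text
near end [0.49786203 0.02754079 0.17686031]
yaw,pitch [15.32724441 -8.06905338] centre [0.45860482 0.17077333 0.15580534] far [0.41934762 0.31400586 0.13475037]
R back tip [0.472 0.081 0.117]
R front tip [0.533 0.09  0.117]
L back [0.449 0.259 0.117]
L front [0.515 0.267 0.117]
```

```bash
python3 - <<'E'
from h import *
from scipy.optimize import least_squares
c=wcam(); S=manip.camera("scene");T=manip.camera("top"); 
cv2.imwrite("pics/w7.png",c["image"][:,:,::-1])
p=np.array(manip.observe()["ee_pos"])
y=np.radians(6.68)
def ends(q):
    d=np.array([-np.sin(y)*np.cos(q[1]),np.cos(y)*np.cos(q[1]),np.sin(q[1])]); g=p+[0,0,q[2]]; return g+d*(q[0]-.15),g+d*(q[0]+.15)
def f(q):
    a,b=ends(q); return np.r_[proj(S,a)-[336.8,160],proj(T,a)-[323.5,226],proj(S,b)-[461,187]]
r=least_squares(f,[-.01,0,.02]); print("offset,pitch deg,zg",r.x[0],np.degrees(r.x[1]),r.x[2],"res px",r.fun.round(1),"ends",*ends(r.x))
print("pred fork L px in wrist",[proj(c,np.array(X)).round(0) for X in((.445,.257,.117),(.509,.265,.117),(.477,.261,.092))])
h=cv2.cvtColor(c["image"],cv2.COLOR_RGB2HSV)
print([h[int(v),int(u)].tolist() for u,v in [proj(c,np.array(X)) for X in((.455,.258,.113),(.50,.264,.113))] if 0<=v<400 and 0<=u<640])
m=((h[...,0]>=20)&(h[...,0]<=30)&(h[...,1]>150)).astype(np.uint8); m[260:]=0
n,l,s,_=cv2.connectedComponentsWithStats(m)
for k in range(1,n):
    if s[k,4]>150: print(s[k].tolist())
E
```

```text
offset,pitch deg,zg -0.005647613732701948 -1.3903106417569688 0.014808356337506592 res px [-1.3  0.1  1.  -1.2  2.2  0.6] ends [0.50015101 0.02570154 0.17894595] [0.46526407 0.32357722 0.17166701]
pred fork L px in wrist [array([277.,  97.]), array([377.,  96.]), array([327.,  99.])]
[[17, 167, 98], [18, 165, 176]]
```

The rail is level with its centre at y ≈ 0.175, against 0.173 for the stand. I'll shift +5 mm in x, lower, and then feel for the V arms by force.

```bash
python3 -m crank '[{"hand":1,"dx":0.005,"dy":0,"dz":0.015,"twist":0},{"hand":1,"dx":0,"dy":0,"dz":0.025,"twist":0},{"hand":1,"dx":0,"dy":0,"dz":0.015,"twist":0},{"hand":1,"dx":0,"dy":0,"dz":0.008,"twist":0}]' 40|grep -E "gap|force|pos"; for i in 1; do python3 -m crank '[{"hand":1,"dx":0,"dy":0,"dz":0.005,"twist":0}]'|grep -E "force|pos"; done;  python3 -c "
from h import *;st()"
```

```text
ee_pos: [0.4865, 0.181, 0.096]
contact_force: [-0.4, 0.1, -1.1]
finger_gap: 0.0131
ee_pos: [0.4872, 0.1812, 0.0922]
contact_force: [-1.1, 0.5, -1.0]
 t 20.68 TCPb(mm) [-27.8 507.9  92.2] yaw 6.63 gap 12.8 F [-1.1  0.5 -1. ] eff [ -0.  -31.5 -28.1   0.1   0.1   0. ] j [  7.9   4.4 112.9  -0.   62.7   1.3]
```

```bash
python3 -m crank '[{"hand":1,"dx":0,"dy":0,"dz":0.004,"twist":0}]'|grep -E "force|pos"; python3 -m crank '[{"hand":1,"dx":0,"dy":0,"dz":0.003,"twist":0}]'|grep -E "force|pos"
```

```text
ee_pos: [0.4875, 0.1812, 0.0887]
contact_force: [0.8, -1.0, -1.9]
ee_pos: [0.4874, 0.1812, 0.0857]
contact_force: [-0.2, 0.1, -0.5]
```

```bash
python3 -m crank '[{"hand":1,"dx":0,"dy":0,"dz":0.002,"twist":0}]'|grep -E "force|pos"; python3 -m crank '[{"hand":1,"dx":0,"dy":0,"dz":0.002,"twist":0}]'|grep -E "force|pos"; python3 -c "
from h import *;st();print(manip.observe()['wrist_torque'])"
```

```text
ee_pos: [0.4873, 0.1812, 0.0838]
contact_force: [-0.4, -0.2, 1.0]
ee_pos: [0.4874, 0.1812, 0.0828]
contact_force: [-8.0, -1.6, 15.7]
 t 21.18 TCPb(mm) [-27.6 508.   82.8] yaw 6.64 gap 13.2 F [-8.  -1.6 15.7] eff [ -0.4 -24.8 -24.4   0.1  -1.9   0. ] j [  7.9   5.3 113.1  -0.   61.6   1.2]
[-0.17947948  1.34343875  0.05790386]
```

It's seated, with a slight −x push. Shift −2 mm, ease off and release.

```bash
python3 -m crank '[{"hand":1,"dx":-0.002,"dy":0,"dz":-0.001,"twist":0},{"hand":1,"dx":0,"dy":0,"dz":0.0005,"twist":0}]' 15|grep -E "force|pos"; python3 -m crank '[{"hand":0.6,"dx":0,"dy":0,"dz":0,"twist":0},{"hand":0.6,"dx":0,"dy":0,"dz":0,"twist":0},{"hand":0.4,"dx":0,"dy":0,"dz":0,"twist":0},{"hand":0.4,"dx":0,"dy":0,"dz":0,"twist":0},{"hand":0.4,"dx":0,"dy":0,"dz":-0.02,"twist":0},{"hand":0.4,"dx":0,"dy":0,"dz":-0.04,"twist":0},{"hand":0.4,"dx":0,"dy":0,"dz":-0.05,"twist":0},{"hand":0.4,"dx":0,"dy":0,"dz":-0.05,"twist":0}]'|grep -E "force|pos"; python3 - <<'E'
from h import *
from scipy.optimize import least_squares
st(); S=manip.camera("scene");T=manip.camera("top"); W=wcam()
cv2.imwrite("pics/s12.png",S["image"][:,:,::-1]);cv2.imwrite("pics/t12.png",T["image"][:,:,::-1])
for n,c,z in(("S",S,.099),("T",T,.099),("W",W,.099)):
    h=cv2.cvtColor(c["image"],cv2.COLOR_RGB2HSV); m=(h[...,0]>100)&(h[...,0]<130)&(h[...,1]>120)
    if n!="W": m[:130]=0; m[300:]=0; m[:,:200]=0; m[:,480:]=0
    v,u=np.nonzero(m); print(n,len(u))
    if len(u):
        P=np.array([at(c,a,b,z)[:2] for a,b in zip(u,v)]); k=np.polyfit(P[:,1],P[:,0],1); print(" y",P[:,1].min().round(4),P[:,1].max().round(4),"yaw",np.degrees(-np.arctan(k[0])),"x at y=.173",np.polyval(k,.173))
E
```

```text
ee_pos: [0.4851, 0.181, 0.0821]
contact_force: [0.5, -0.7, -0.2]
ee_pos: [0.4847, 0.1809, 0.2434]
contact_force: [1.0, 0.8, -0.1]
 t 22.43 TCPb(mm) [-30.3 507.7 243.4] yaw 6.63 gap 56.6 F [ 1.   0.8 -0.1] eff [  0.3 -26.5 -30.4   0.1  -0.5  -0. ] j [  7.9  -5.8 106.2  -0.   79.6   1.3]
S 0
T 391
 y 0.0298 0.2727 yaw -9.395787489886253 x at y=.173 0.5099066871054405
W 2344
 y 0.07 0.3221 yaw 6.4732945359963034 x at y=.173 0.4875973701148304
```

```bash
python3 - <<'E'
from h import *
S=manip.camera("scene"); h=cv2.cvtColor(S["image"],cv2.COLOR_RGB2HSV)
m=(h[...,0]>98)&(h[...,0]<130)&(h[...,1]>90); n,l,s,ce=cv2.connectedComponentsWithStats(m.astype(np.uint8))
for k in range(1,n):
    if s[k,4]>25: print(s[k].tolist(),ce[k].round())
d=np.array([-np.sin(.113),np.cos(.113),0]); C=np.array([.4876,.173,.099])
print("pred ends",proj(S,C-.15*d),proj(S,C+.15*d),proj(S,C))
for f in(-.15,-.12,-.05,0,.05,.12,.148):
    u,v=proj(S,C+f*d).round().astype(int); print(f,[h[v+k,u].tolist() for k in(-3,0,3)])
E
```

```text
[179, 42, 48, 37, 853] [199.  58.]
pred ends [333.99210982 186.73317264] [456.49071768 212.59440929] [393.30421892 199.25482098]
-0.15 [[16, 116, 141], [14, 99, 103], [17, 117, 144]]
-0.12 [[16, 106, 135], [116, 66, 81], [14, 88, 81]]
-0.05 [[14, 83, 117], [120, 56, 77], [15, 104, 101]]
0 [[15, 100, 123], [120, 53, 82], [15, 91, 87]]
0.05 [[131, 32, 87], [124, 47, 76], [16, 117, 135]]
0.12 [[14, 72, 110], [126, 48, 80], [15, 103, 102]]
0.148 [[17, 116, 147], [7, 35, 96], [17, 117, 150]]
```

The rail shows at the predicted pixels from end to end in the scene view (−150 to +148 mm), and the wrist camera gives yaw 6.5° and centre y ≈ 0.173. Now the lid: go up and over, with the fingers shut.

```bash
python3 -m crank '[{"hand":1,"dx":0,"dy":0,"dz":-0.03,"twist":4},{"hand":1,"dx":0.003,"dy":0.03,"dz":-0.03,"twist":0},{"hand":1,"dx":0.003,"dy":0.05,"dz":-0.03,"twist":0},{"hand":1,"dx":0.004,"dy":0.05,"dz":-0.03,"twist":0},{"hand":1,"dx":0.004,"dy":0.05,"dz":-0.03,"twist":0},{"hand":1,"dx":0.004,"dy":0.05,"dz":-0.03,"twist":0},{"hand":1,"dx":0.004,"dy":0.05,"dz":0,"twist":0},{"hand":1,"dx":0.004,"dy":0.05,"dz":0,"twist":0}]' 20|grep -E "force|pos"; python3 -m crank '[{"hand":1,"dx":0.002,"dy":0.05,"dz":0,"twist":0},{"hand":1,"dx":0.002,"dy":0.05,"dz":0,"twist":0},{"hand":1,"dx":0,"dy":0.04,"dz":0,"twist":0},{"hand":1,"dx":0,"dy":0.02,"dz":0,"twist":0}]'|grep -E "force|pos"; python3 -c "
from h import *;st()"
```

```text
ee_pos: [0.526, -0.1491, 0.4199]
contact_force: [0.6, 1.2, -0.8]
ee_pos: [0.537, -0.3087, 0.4189]
contact_force: [0.0, 0.2, 0.3]
 t 24.12 TCPb(mm) [-2.000e-01  1.630e+01  4.189e+02] yaw 2.54 gap 0.3 F [0.  0.2 0.3] eff [ -0.1 -38.  -33.3  -0.    0.    0.1] j [-40.4   5.2  77.4   0.   97.7 -42.9]
```

```bash
python3 -m crank '[{"hand":1,"dx":0,"dy":0,"dz":0.02,"twist":0},{"hand":1,"dx":0,"dy":0,"dz":0.025,"twist":0},{"hand":1,"dx":0,"dy":0,"dz":0.012,"twist":0},{"hand":1,"dx":0,"dy":-0.002,"dz":0.008,"twist":0},{"hand":1,"dx":0,"dy":-0.004,"dz":0.008,"twist":0}]'|grep -E "force|pos"; python3 -m crank '[{"hand":1,"dx":0,"dy":-0.006,"dz":0.009,"twist":0},{"hand":1,"dx":0,"dy":-0.007,"dz":0.01,"twist":0}]'|grep -E "force|pos"; python3 -c "
from h import *;st()"
```

```text
ee_pos: [0.5377, -0.3009, 0.3505]
contact_force: [-0.1, -0.0, 5.0]
ee_pos: [0.5371, -0.2878, 0.3306]
contact_force: [1.2, 0.1, 5.3]
 t 25.0 TCPb(mm) [  0.8  37.2 330.6] yaw 2.65 gap 0.3 F [1.2 0.1 5.3] eff [ -0.7 -33.4 -31.2  -0.1   0.1  -0.1] j [-38.8   4.3  87.2   0.   88.3 -41.5]
```

```bash
python3 -m crank '[{"hand":1,"dx":0,"dy":-0.005,"dz":0.0125,"twist":0},{"hand":1,"dx":0,"dy":-0.005,"dz":0.0125,"twist":0},{"hand":1,"dx":0,"dy":-0.005,"dz":0.0125,"twist":0},{"hand":1,"dx":0,"dy":-0.005,"dz":0.0125,"twist":0},{"hand":1,"dx":0,"dy":-0.005,"dz":0.0125,"twist":0}]'|grep -E "force|pos"; python3 -m crank '[{"hand":1,"dx":0,"dy":-0.005,"dz":0.013,"twist":0},{"hand":1,"dx":0,"dy":-0.005,"dz":0.013,"twist":0},{"hand":1,"dx":0,"dy":-0.005,"dz":0.013,"twist":0},{"hand":1,"dx":0,"dy":-0.004,"dz":0.013,"twist":0},{"hand":1,"dx":0,"dy":-0.004,"dz":0.013,"twist":0},{"hand":1,"dx":0,"dy":-0.004,"dz":0.013,"twist":0}]'|grep -E "force|pos"; python3 -c "
from h import *;st()"
```

```text
ee_pos: [0.5354, -0.2628, 0.2664]
contact_force: [-0.8, 1.2, 3.6]
ee_pos: [0.5343, -0.2366, 0.1886]
contact_force: [0.6, -2.2, 3.0]
 t 26.38 TCPb(mm) [  0.3  88.4 188.6] yaw 2.63 gap 0.5 F [ 0.6 -2.2  3. ] eff [  1.2 -34.2 -29.    0.6   0.7  -0. ] j [-35.    6.2 100.   -0.1  73.7 -37.6]
```

```bash
python3 -m crank '[{"hand":1,"dx":0,"dy":-0.002,"dz":0.013,"twist":0},{"hand":1,"dx":0,"dy":-0.002,"dz":0.013,"twist":0},{"hand":1,"dx":0,"dy":-0.002,"dz":0.013,"twist":0},{"hand":1,"dx":0,"dy":-0.001,"dz":0.013,"twist":0},{"hand":1,"dx":0,"dy":-0.001,"dz":0.012,"twist":0}]'|grep -E "force|pos"; python3 -c "
from h import *;st()"
```

```text
ee_pos: [0.5338, -0.228, 0.1244]
contact_force: [0.5, 2.3, 3.2]
 t 27.0 TCPb(mm) [  0.2  97.1 124.4] yaw 2.64 gap 0.4 F [0.5 2.3 3.2] eff [ -1.1 -35.2 -28.3  -0.4  -0.1  -0. ] j [-34.3   9.8 103.1   0.   67.1 -37. ]
```

```bash
python3 -m crank '[{"hand":1,"dx":0,"dy":0,"dz":0.008,"twist":0},{"hand":1,"dx":0,"dy":0,"dz":0.006,"twist":0},{"hand":1,"dx":0,"dy":0,"dz":0.004,"twist":0}]'|grep -E "force|pos"; python3 -m crank '[{"hand":1,"dx":0,"dy":0,"dz":0.002,"twist":0},{"hand":1,"dx":0,"dy":0,"dz":0.001,"twist":0},{"hand":1,"dx":0,"dy":0,"dz":0,"twist":0}]'|grep -E "force|pos"
```

```text
ee_pos: [0.5338, -0.2283, 0.1071]
contact_force: [-0.8, 3.3, 2.7]
ee_pos: [0.5339, -0.2286, 0.1044]
contact_force: [0.4, 0.7, 1.3]
```

```bash
python3 -m crank '[{"hand":1,"dx":0,"dy":0,"dz":0.002,"twist":0},{"hand":1,"dx":0,"dy":0,"dz":0.001,"twist":0},{"hand":1,"dx":0,"dy":0,"dz":0,"twist":0}]'|grep -E "force|pos"; python3 -m crank '[{"hand":1,"dx":0,"dy":0,"dz":-0.02,"twist":0},{"hand":1,"dx":0,"dy":0,"dz":-0.05,"twist":0},{"hand":1,"dx":0,"dy":0,"dz":-0.05,"twist":0},{"hand":1,"dx":-0.03,"dy":0,"dz":-0.05,"twist":0},{"hand":1,"dx":-0.05,"dy":0,"dz":-0.03,"twist":0},{"hand":1,"dx":-0.05,"dy":0,"dz":0,"twist":0},{"hand":1,"dx":-0.03,"dy":0,"dz":0,"twist":0},{"hand":1,"dx":0,"dy":0,"dz":0,"twist":0}]'|grep -E "force|pos"; python3 - <<'E'
from h import *
S=manip.camera("scene");T=manip.camera("top")
cv2.imwrite("pics/fin.png",np.hstack([cv2.resize(S["image"][40:310,50:500],(400,240)),cv2.resize(T["image"][90:330,120:620],(400,192))[:240] if False else cv2.resize(T["image"][90:330,120:620],(400,240))])[:,:,::-1])
h=cv2.cvtColor(T["image"],cv2.COLOR_RGB2HSV); m=(h[...,0]>100)&(h[...,0]<135)&(h[...,1]>90); m[:190]=0;m[270:]=0;m[:,:190]=0;m[:,340:]=0
v,u=np.nonzero(m); P=np.array([at(T,a,b,.099)[:2] for a,b in zip(u,v)]); k=np.polyfit(P[:,1],P[:,0],1)
print("top y",P[:,1].min(),P[:,1].max(),"mid",(P[:,1].min()+P[:,1].max())/2,"yaw",np.degrees(-np.arctan(k[0])),"x@.173",np.polyval(k,.173))
for q,z in(("tin",.026),("tray",.01),("shoehorn",.006)):
    m=manip.cut_out("top",q)
    if m: v,u=np.nonzero(m[0]["pixels"]); print(q,at(T,u.mean(),v.mean(),z)[:2])
st()
E
```

```text
ee_pos: [0.5341, -0.2286, 0.1041]
contact_force: [-7.7, 4.6, 15.0]
ee_pos: [0.3733, -0.2361, 0.3023]
contact_force: [-0.1, 0.6, 0.7]
top y 0.02751811766222735 0.32311225563974233 mid 0.17531518665098483 yaw 6.507289549650204 x@.173 0.48638483416533274
tin [ 0.45148622 -0.04037013]
tray [0.50873117 0.45879158]
shoehorn [0.69647167 0.22034446]
 t 29.38 TCPb(mm) [-159.    96.7  301.4] yaw 2.69 gap 0.4 F [-0.2 -0.2 -0.4] eff [ -0.1 -19.7 -33.1   0.    0.1   0. ] j [-46.9 -19.1 111.4   0.   87.7 -49.6]
```

View pics/fin.png

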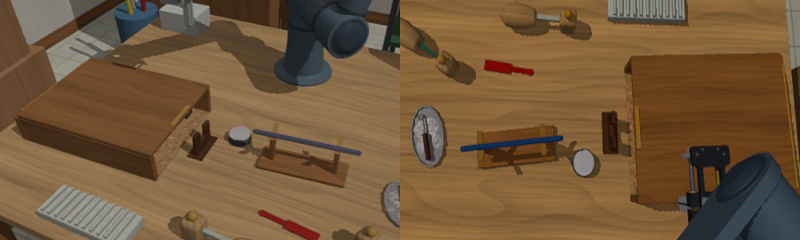

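The rail lies in both forks, sticking out evenly. The lid is flat and closed, and it went rigid at z = 0.104. The bystanders are where they were, and the hand is free above the lid. Handing in.

```bash
python3 -c "
from cell import manip; print(manip.hand_in())"
```

```text
the job is handed in; nothing more can be done
None
```

I handed the job in after about 29 s of robot time. The blue rail lies released in both forks of the drying stand, and the lid is closed. The hand-in gives no verdict, so everything below comes from my own checks.

**What I did:**
- **Lid first:** the moves allow no tilting, and the wrist would not fit under the half-open lid. I therefore pushed the lid further open, to its stop, with the shut fingers.
- **Drawing out:** I took the rail by its tip and drew it out hand over hand in four pulls, through the guide's notch.
- **Placing:** I lifted the rail over to the stand, felt it seat in the forks and let go.
- **Closing:** I lowered the lid with 3 to 5 N until it went rigid.

**Last checks:**
- **Rail:** its centre is at about (0.486, 0.175), against my estimate of the stand's middle at (0.482–0.492, 0.173). Its yaw is 6.5°, against about 6.5° for the stand.
- **Rail height:** I only saw that it matched the camera view to within a few millimetres, and the rail seated about 2 mm above nominal.
- **Lid:** it was pressed to a hard stop with its top at 0.104 m, the closed height.
- **Bystanders:** the tin, tray and shoehorn moved by 5 mm or less, which is within measurement noise. I did not measure the hook separately. The brush is now hidden under the lid, but nothing went near it.

**What went wrong or disagreed:**
- **High push force:** my first push on the lid's edge reached about 87 N in y and 34 N in z on the fingers. That is below the 120 N wrist limit, and I took the contact to be on the fingers rather than the gripper's body. I backed off and used about 12 N after that.
- **Wrist contact:** the wrist brushed the lid lightly once, at an estimated 8 N.
- **Fork position:** the estimates from the top and scene cameras differed by about 10 mm in x. I settled that by feeling the contact while lowering the rail.

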